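# Clamp the sealing-clay tray in its holder

## Robot

A 6-joint arm with a two-finger parallel gripper is mounted at the origin on a cart in front of the work surface, level with it; the furniture and walls round the work are solid. World frame = base frame: x ahead of the robot, y to its left, z up, the work surface at z = 0. Lengths are in m, angles in rad, forces in N, time in s.
With the tool pointing down it reaches from about 0.375 to 0.9 m from the base axis. Payload 3.1 kg.
Tool frame: the origin (TCP) lies between the finger pads; the fingertips stand 17 mm ahead of it and the grasp point (between the pads) lies 2 mm behind it; z points along the fingers, y is the line along which they close (so a half turn about z gives the same grasp; the last joint's range is limited). The gripper opens to 85 mm and grips with 20 to 120 N. Pads are 22 mm wide; open, the fingers measure 114 mm over their backs; the gripper's body (76 mm by 85 mm) begins 54 mm behind the grasp point. The pads swing forward as they close: fully open they stand 13 mm farther back than shut.
Start: joints at [1.099, 0.527, 1.433, -0, 1.181, -0.178], TCP at [0.181, 0.598, 0.248] pointing down, gripper open.
Joint ranges: [-3.08, 3.08], [-0.75, 2.2], [0.22, 2.44], [-1.43, 4.57], [0, 2.65], [-2.85, 2.85]. Speed limits (rad/s): [2.79, 2.79, 3.14, 3.14, 3.14, 3.14].

## Interface

Orientations are given as a unit quaternion [x, y, z, w].
In Python, from station import sense, vision, order gives the robot as it stands.
- The arm moves only by the shell command python3 -m crank 'ROWS' [OPENING] [FORCE]. ROWS is JSON, a list of rows, each an object with "dp": the shift along the world's x, y, z in units of 30 mm (1.0 is 30 mm), a list of three; "angular": the turn, a rotation vector about the world's x, y, z in degrees, a list of three. In form: [{"dp": [dx, dy, dz], "angular": [ax, ay, az]}, ...]. A call has 1 to 20 rows; each row shifts and turns the commanded pose from where the row before left it; what a row does not reach is not made up. A row lasts 1/10 s, in which the tool goes at most 50 mm and 8.59 degrees, less where a joint would pass 70% of its speed; a pose out of reach is approached as far as the arm can. A call is refused whole if a number of a shift passes 1 or a number of a turn 8.59, either way. A call with a gripper value outside its range is refused whole. OPENING is the closure, from 0 (fully open) to 1 (shut), set as the call begins (- or left out, the last holds). The fingers move at their own pace and stop on an object; FORCE is the grip in N (left out, the last holds). Time passes only in rows, so rows that do not move let the fingers close. It gives the time, the measured TCP pose, the force, the opening and the grip force at its end, in the units of the state.
- sense(): the state, without advancing time (a new reading comes with each control period).
- vision.snapshot(name): name is "scene" or "side" or "wrist"; returns a dict with "image" (400x640x3 uint8, blue, green, red), "range_z" (400x640 float32, m along the optical axis (not along the pixel's ray), 0 where there is no reading), "mtx" (3x3 intrinsics, pixels), "pose" (4x4, takes a point from camera to world coordinates); the wrist camera has in their place "mount" (4x4, takes a point from camera to tool coordinates, whose origin is the TCP and whose axes are the flange's). Camera axes: x right, y down, z forward; pixel columns grow to the right and rows downward; lengths in m; the calibration is good to about 2 mm. A picture is of the moment at which its call begins: read the wrist's pose just before it.
- order.sign_off(): hands the job in; it is judged then, once.
The state is a dict: "t": time; "q": joint angles; "qd": joint speeds; "tau": joint torques, N m; "tcp_pos": TCP position; "tool_rot": TCP orientation; "force": force on the tool from outside, world axes, zero at the start; "ft_torque": the same for the moment, N m; "finger_gap": opening from 0.0 (shut) to 1.0 (fully open); "gripper_force": force on a finger pad.
Only numpy, scipy, OpenCV 4.12 (cv2) and the standard library are available. Lean on these libraries where they do the work, as an engineer would, in place of code of your own. Each camera call takes 0.05 s, during which the arm holds its last target. There are 200 camera calls.

## Task

Push the small oblong tray with a fingertip along its channel until it is fully home against the end stop; then push the clamp's handle over past its dead point, so that it snaps down and stays locked on the tray. Only push: do not lift the tray out of the channel, and leave the other things on the worktop where they are.

Things in the scene. Friction and masses are not known exactly. Their poses are not given: they have to be found in the camera images.
- tray_clamp: Fixed aluminium holder with a spring clamp. Base plate 54 mm (x) by 180 mm (y from -95 to +85 mm), 8 mm thick. Origin: at the plate's underside on the channel's centre line, on the worktop. Its own +y (roughly to the robot's left; yaw varies) is the channel's open end, -y the lever end. The tray lies on the plate.
- channel_stop (a point): Middle of the end stop's face, against which the tray is pushed, at y = -50 mm in tray_clamp's frame, 15 mm above the worktop. The channel is 34 mm wide; its walls and the stop reach 17.5 mm above the worktop; walls from y = -50 to +20 mm, flared on to +32 mm.
- tray_center (a point): Centre of the loose sealing-clay tray, 30 mm wide (x), 85 mm long (y), 14 mm high, about 50 g, lying lengthwise in the channel, its axes nearly along those of tray_clamp (z up). It starts drawn out 25 to 45 mm. Fully home its centre is at y = -7.5 mm in tray_clamp's frame and its free end still stands out of the channel, at y = +35 mm.
- tray_end (a point): Middle of the tray's free end face (the end to push, towards -y of tray_clamp), 7 mm above the tray's underside, 15 mm above the worktop.
- lever (a joint): Lever angle, rad. 0: open, leaning 30 degrees away from the tray (to -y of tray_clamp), held by its springs. Grows as the handle is pushed over to +y; upright at 0.52; dead point at 0.79, past which it snaps down by itself; about 2.09 with its rubber foot pressed on the tray (about 8 N); falls on to 2.45 if no tray is under it. Takes about 5 N at the handle.
- lever_handle (a point): Middle of the black handle grip, 19 mm thick, 28 mm long, 78 mm from the pivot along the lever (the lever's top end is 92 mm from the pivot; the bare steel shaft below the grip is 9 mm wide, 8 mm thick). Open, it stands about 106 mm above the worktop and 39 mm beyond the pivot to -y.
- lever_pivot (a point): Pivot of the lever, fixed: at y = -70 mm in tray_clamp's frame, 38 mm above the worktop; its axis runs along tray_clamp's x. Two cheeks beside it reach to 47 mm above the worktop.
- petri_dish: Round lidded dish, 63 mm wide, 14 mm high, on the robot's side of the clamp; a bystander. Origin: centre of its underside.
- dropper_bottle: Small dropper bottle, 33 mm wide, 76 mm high, standing on the robot's side of the clamp's lever end; a bystander. Origin: centre of its underside.
- tweezers: Steel tweezers lying flat, 126 mm long, 10 mm high, at the right of the worktop; a bystander. Origin: centre of the underside.
- sample_cup: White sample cup with lid, 51 mm wide, 63 mm high, at the right of the worktop; a bystander. Origin: centre of the underside.
- label_roll: Roll of labels standing on its flat side, 66 mm wide, 40 mm high, behind the clamp; a bystander. Origin: centre of the underside.
- timer: Small square kitchen-style timer with a dial, 60 x 60 x 39 mm, behind the clamp; a bystander. Origin: centre of the underside.
- slide_box: Small carton, 31 x 80 x 30 mm, at the right of the worktop; a bystander. Origin: centre of the underside.

How it is judged:
On the way, in this order (a step that is already met when the one before it is completed fails the run):
1. the tray is pushed home against the end stop while the lever is still open (y of tray_center in the frame of tray_clamp below -0.0035 m and x of tray_center in the frame of tray_clamp between -0.005 and 0.005 m and z of tray_center in the frame of tray_clamp below 0.019 m and angle between tray_center's own z axis and vertical below 0.06 rad and value of joint lever below 0.4 rad), for 0.2 s.
2. the lever has snapped over and its foot presses on the tray (y of tray_center in the frame of tray_clamp below -0.0035 m and x of tray_center in the frame of tray_clamp between -0.005 and 0.005 m and z of tray_center in the frame of tray_clamp below 0.019 m and angle between tray_center's own z axis and vertical below 0.06 rad and value of joint lever between 1.98 and 2.2 rad and contact force between lever and clay_tray above 3 N), for 0.2 s.
At the end, for the whole second after the job is handed in: The tray lies flat in the channel within 4 mm of the end stop, and the lever is locked down: its angle is between 1.98 and 2.2 rad, at rest, its foot pressing on the tray with more than 3 N (all of step 2 and velocity of joint lever between -0.1 and 0.1 rad/s); the robot touches nothing.
It fails at once if the tray is lifted (more than 6 mm off the plate) or tipped (z of tray_center in the frame of tray_clamp above 0.021 m or angle between tray_center's own z axis and vertical above 0.3 rad).
It fails at once if a bystander is moved more than 25 mm (distance of any of petri_dish, dropper_bottle, tweezers, sample_cup, label_roll, timer, slide_box from where it was at the start of the episode above 0.025 m).
It also fails if it takes over 45 s, if anything falls off the work surface, if the arm or the gripper's body presses on something with over 40 N, if the wrist force passes 120 N, or if a joint passes its speed limit or range.

## Working session

There is one attempt and no reset: what is moved stays moved. The work goes in short steps, Python scripts to look and compute and a shell command to move; the robot and the scene stay as the last step left them, time stands still between calls to the robot, and variables do not carry over. Pictures are saved under pics/ and viewed, at most 10 in all, crops included, and the job is handed in when it is done.

```bash
mkdir -p pics; ls; python3 - <<'E'
from station import sense, vision
import cv2, numpy as np
for n in ("scene","side"):
    s=vision.snapshot(n)
    cv2.imwrite(f"pics/{n}0.png",s["image"]); np.savez(f"pics/{n}0.npz",**s)
    print(n,s["mtx"].tolist(),np.round(s["pose"],3).tolist())
st=sense(); print(st)
E
```

```text
pics
scene [[361.96658601020226, 0.0, 317.66123161870127], [0.0, 361.96658601020226, 196.6262898851699], [0.0, 0.0, 1.0]] [[0.907, -0.217, 0.361, 0.227], [-0.421, -0.468, 0.777, -0.738], [0.0, -0.857, -0.516, 0.524], [0.0, 0.0, 0.0, 1.0]]
side [[464.47511974786426, 0.0, 323.0998273811238], [0.0, 464.47511974786426, 199.1207180650408], [0.0, 0.0, 1.0]] [[-0.981, -0.111, 0.161, 0.337], [-0.195, 0.557, -0.807, 0.811], [-0.0, -0.823, -0.568, 0.706], [0.0, 0.0, 0.0, 1.0]]
{'t': 0.1, 'q': array([ 1.09852132e+00,  5.28359362e-01,  1.43372326e+00, -4.74247008e-06,
        1.18141599e+00, -1.78499136e-01]), 'qd': array([ 0.00130188, -0.00203657, -0.00136388, -0.00015224,  0.00036672,
       -0.00081916]), 'tau': array([-2.15105542e-04, -4.43306279e+01, -1.78586143e+01, -2.73510423e-04,
        3.84371640e-03,  1.16918289e-05]), 'tcp_pos': array([0.18068119, 0.59770012, 0.24745614]), 'tool_rot': array([ 1.46359335e-01,  9.89231033e-01, -9.03676845e-04, -3.02567121e-04]), 'force': array([ 0.32158789,  0.55595051, -0.08126002]), 'ft_torque': array([-0.00205045, -0.01132169,  0.00158358]), 'gripper_force': 0.0, 'finger_gap': 1.0019027213083158}
```

View pics/scene0.png

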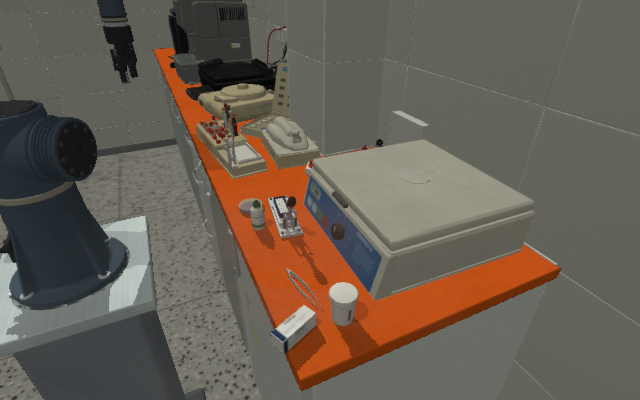

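View pics/side0.png

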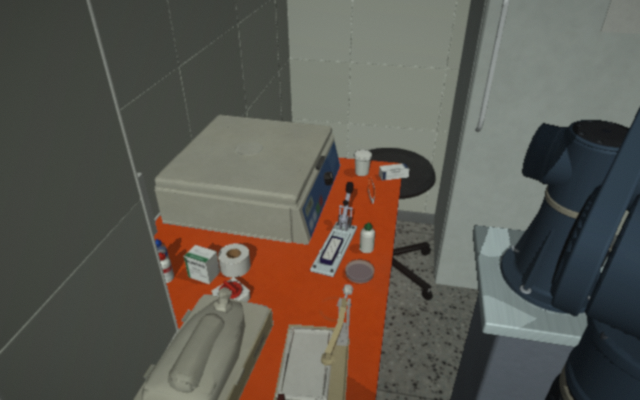

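The scene view shows the clamp at about (285,215) with its lever at (290,202), between the dish, the bottle (258,215) and the big instrument. In the side view the plate is at (333,250), the tray is a dark-rimmed oblong at (332,247), and the lever grip is at (349,187).

```bash
cat > h.py <<'E'
import numpy as np, cv2
def pts(s):
    z=s["range_z"]; K=s["mtx"]; v,u=np.mgrid[:z.shape[0],:z.shape[1]]
    P=np.stack([(u-K[0,2])/K[0,0]*z,(v-K[1,2])/K[1,1]*z,z,np.ones_like(z)],-1)
    W=(P@s["pose"].T)[...,:3]; W[z==0]=np.nan; return W
def ray(s,u,v,h):
    K=s["mtx"]; T=s["pose"]; d=T[:3,:3]@np.array([(u-K[0,2])/K[0,0],(v-K[1,2])/K[1,1],1]); o=T[:3,3]
    return o+d*(h-o[2])/d[2]
E
python3 - <<'E'
import numpy as np,cv2
from h import *
a=dict(np.load("pics/scene0.npz"));b=dict(np.load("pics/side0.npz"))
ca=cv2.resize(a["image"][180:260,225:315],None,fx=4.4,fy=5,interpolation=cv2.INTER_CUBIC)
cb=cv2.resize(b["image"][175:295,300:390],None,fx=4.4,fy=5,interpolation=cv2.INTER_CUBIC)
im=np.zeros((600,796,3),np.uint8); im[:400,:396]=ca; im[:600,400:796]=cb
cv2.imwrite("pics/crops.png",im)
W=pts(b)
for v in range(180,282,6): print(v,[(u,)+tuple(np.round(W[v,u]*1000).astype(int)) if W[v,u,0]==W[v,u,0] else (u,) for u in range(312,360,6)])
E
```

```text
180 [(312, np.int64(546), np.int64(-105), np.int64(114)), (318, np.int64(539), np.int64(-141), np.int64(92)), (324, np.int64(532), np.int64(-180), np.int64(69)), (330, np.int64(517), np.int64(-185), np.int64(68)), (336, np.int64(519), np.int64(-295), np.int64(-1)), (342, np.int64(503), np.int64(-298), np.int64(0)), (348, np.int64(486), np.int64(-301), np.int64(0)), (354, np.int64(469), np.int64(-303), np.int64(1))]
186 [(312, np.int64(545), np.int64(-99), np.int64(101)), (318, np.int64(537), np.int64(-132), np.int64(80)), (324, np.int64(530), np.int64(-169), np.int64(58)), (330, np.int64(523), np.int64(-217), np.int64(28)), (336, np.int64(514), np.int64(-264), np.int64(0)), (342, np.int64(497), np.int64(-266), np.int64(1)), (348,), (354, np.int64(465), np.int64(-276), np.int64(-2))]
192 [(312, np.int64(542), np.int64(-84), np.int64(94)), (318, np.int64(534), np.int64(-117), np.int64(73)), (324, np.int64(528), np.int64(-160), np.int64(46)), (330, np.int64(525), np.int64(-231), np.int64(0)), (336, np.int64(509), np.int64(-235), np.int64(-1)), (342, np.int64(493), np.int64(-238), np.int
[... 5035 characters left out ...]
)), (324, np.int64(480), np.int64(83), np.int64(7)), (330, np.int64(467), np.int64(81), np.int64(8)), (336, np.int64(454), np.int64(78), np.int64(8)), (342, np.int64(443), np.int64(68), np.int64(0)), (348, np.int64(428), np.int64(78), np.int64(13)), (354, np.int64(415), np.int64(76), np.int64(13))]
276 [(312, np.int64(503), np.int64(98), np.int64(0)), (318, np.int64(491), np.int64(95), np.int64(-1)), (324, np.int64(477), np.int64(95), np.int64(1)), (330, np.int64(465), np.int64(91), np.int64(1)), (336, np.int64(452), np.int64(88), np.int64(0)), (342, np.int64(440), np.int64(83), np.int64(-3)), (348, np.int64(426), np.int64(94), np.int64(11)), (354, np.int64(413), np.int64(96), np.int64(15))]
```

View pics/crops.png

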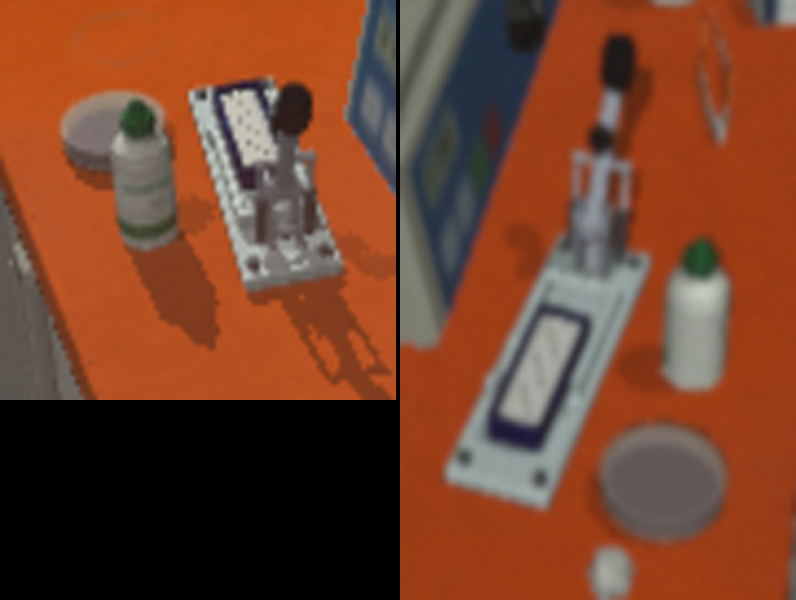

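The crops show the tray with its dark-purple rim drawn out on the plate, the lever leaning away, and the dish and bottle on the robot's side, the dish only a few mm from the plate. Next I measure the plate, tray and grip.

```bash
python3 - <<'E'
import numpy as np,cv2
from h import *
b=dict(np.load("pics/side0.npz")); a=dict(np.load("pics/scene0.npz"))
C=np.array([ray(b,u,v,.008)[:2] for u,v in [(310.7,269.2),(333,274.8),(356.8,226.6),(337.5,222.8)]])
print("corners",np.round(C*1000).tolist(),"sides",[round(float(np.linalg.norm(C[i]-C[(i+1)%4])*1000)) for i in range(4)])
for n,s in (("side",b),("scene",a)):
    W=pts(s); hsv=cv2.cvtColor(s["image"],cv2.COLOR_BGR2HSV); z=W[...,2]
    roi=(W[...,0]>.39)&(W[...,0]<.53)&(W[...,1]>-.12)&(W[...,1]<.12)
    orange=(hsv[...,1]>150)&(hsv[...,0]<16)
    m=(roi&~orange&(z<.03)).astype(np.uint8); m[(hsv[...,2]<25)]=0
    k,l,st,c=cv2.connectedComponentsWithStats(m,connectivity=4)
    for i in range(1,k):
        if st[i,4]>60:
            q=(l==i)
            P=W[q]; P=P[(P[:,2]>.004)&(P[:,2]<.026)]
            r=cv2.minAreaRect((P[:,:2]*1000).astype(np.float32)); print(n,"comp",st[i].tolist(),np.round(r[0],1),np.round(r[1],1),round(r[2],1))
    pur=roi&(hsv[...,0]>105)&(hsv[...,0]<165)&(hsv[...,1]>70)&(z<.04)&(hsv[...,2]<140)
    v,u=np.nonzero(pur); print(n,"purple",pur.sum(),u.min(),u.max(),v.min(),v.max())
    P=np.array([ray(s,x,y,.022)[:2] for x,y in zip(u,v)])
    r=cv2.minAreaRect((P*1000).astype(np.float32)); print(" tray rect@22mm",np.round(r[0],1),np.round(r[1],1),round(r[2],1),np.round(cv2.boxPoints(r)).tolist())
    dk=(hsv[...,2]<60)&(W[...,0]>.42)&(W[...,0]<.49)&(z>.08)&(W[...,1]<-.03)
    P=W[dk]; print(n,"grip",dk.sum(),np.round(np.median(P,0)*1000),np.argwhere(dk).mean(0))
E
python3 - <<'E'
import numpy as np
from h import *
b=dict(np.load("pics/side0.npz")); a=dict(np.load("pics/scene0.npz"))
# grip centre pixels from crops -> two-ray intersection
def rd(s,u,v):
    K=s["mtx"];d=s["pose"][:3,:3]@np.array([(u-K[0,2])/K[0,0],(v-K[1,2])/K[1,1],1]);return s["pose"][:3,3],d/np.linalg.norm(d)
o1,d1=rd(b,300+218/4.4,175+60/5);o2,d2=rd(a,225+291/4.4,180+110/5)
t=np.linalg.lstsq(np.c_[d1,-d2],o2-o1,rcond=None)[0];p,q=o1+d1*t[0],o2+d2*t[1];print("grip tri",np.round(p*1000),np.round(q*1000))
E
```

```text
corners [[509.0, 86.0], [458.0, 94.0], [431.0, -82.0], [480.0, -88.0]] sides [51, 178, 49, 177]
side comp [310, 218, 47, 59, 1366] [470.    1.1] [183.7  54.7] 81.6
side comp [359, 240, 12, 14, 110] [403.5  -1.7] [ 9.6 25.8] 71.0
side comp [345, 259, 23, 25, 435] [412.   73.1] [44.  64.1] 0.2
side purple 62 310 336 216 263
 tray rect@22mm [504.8  -3.6] [ 39.  172.4] 26.9 [[448.0, 64.0], [526.0, -89.0], [561.0, -72.0], [483.0, 82.0]]
side grip 68 [455. -96. 107.] [189.91176471 348.66176471]
scene comp [268, 195, 35, 44, 733] [472.7  -1.8] [181.6  53.7] 81.6
scene comp [242, 198, 14, 17, 109] [398.6  73.9] [63. 32.] 61.7
scene comp [306, 205, 17, 24, 62] [527.8 -68.2] [103.6   2. ] 88.2
scene comp [255, 217, 11, 13, 103] [402.5 -30.1] [24.5  8.8] 2.0
scene purple 39 274 310 196 217
 tray rect@22mm [495.3  13.7] [95.3 77.6] 89.9 [[456.0, -34.0], [534.0, -34.0], [534.0, 61.0], [457.0, 61.0]]
scene grip 63 [ 454. -111.  111.] [201.77777778 290.9047619 ]
grip tri [ 455. -105.  105.] [ 457. -105.  106.]
```

```bash
python3 - <<'E'
import numpy as np
from h import *
b=dict(np.load("pics/side0.npz")); a=dict(np.load("pics/scene0.npz"))
O=np.array([.4717,.005]); th=np.radians(-8.4); X=np.array([np.cos(th),np.sin(th)]);Y=np.array([-X[1],X[0]])
f=lambda p:np.round(np.array([(p[:2]-O)@X,(p[:2]-O)@Y])*1000,1)
for n,(u,v),h in [("end top L",(300+92/4.4,175+430/5),.022),("end top R",(300+141/4.4,175+437/5),.022),("end bot R",(300+137/4.4,175+449/5),.008),("end bot L",(300+90/4.4,175+440/5),.008),("far L",(300+150/4.4,175+306/5),.022),("far R",(300+191/4.4,175+314/5),.022)]:
    print(n,f(ray(b,u,v,h)))
P=np.concatenate([pts(s)[(s["range_z"]>0)] for s in (a,b)])
# corridor: max height by distance from the line start->goal
A=np.array([.18,.6]);B=np.array([.49,.13]);d=(B-A)/np.linalg.norm(B-A)
t=(P[:,:2]-A)@d; w=abs((P[:,:2]-A)@np.array([-d[1],d[0]]))
for lo in np.arange(0.05,.6,.07):
    q=(t>lo)&(t<lo+.07)&(w<.09)&(P[:,2]<.6); print(round(lo,2),np.round(np.percentile(P[q,2],[99,99.9,100]),3) if q.any() else None)
E
```

```text
end top L [ 7.3 68.3]
end top R [-16.9  64.4]
end bot R [-12.7  57.8]
end bot L [11.3 60.2]
far L [  7.4 -22. ]
far R [-14.8 -23.7]
0.05 [0.591 0.593 0.593]
0.12 [0.001 0.002 0.002]
0.19 [0.048 0.052 0.053]
0.26 [0.05  0.068 0.076]
0.33 [0.124 0.126 0.128]
0.4 [0.131 0.133 0.134]
0.47 [0.003 0.013 0.016]
0.54 [0.018 0.023 0.025]
```

The tray's end is at frame y≈62 mm, about 27 mm drawn out, which fits the given range. The corridor is clear below z=0.2, so I move above the tray's open end.

```bash
python3 -m crank '[{"dp":[0.5,-0.83,0],"angular":[0,0,0.4]},{"dp":[0.5,-0.83,0],"angular":[0,0,0.4]},{"dp":[0.5,-0.83,0],"angular":[0,0,0.4]},{"dp":[0.5,-0.83,0],"angular":[0,0,0.4]},{"dp":[0.5,-0.83,0],"angular":[0,0,0.4]},{"dp":[0.5,-0.83,0],"angular":[0,0,0.4]},{"dp":[0.5,-0.83,0],"angular":[0,0,0.4]},{"dp":[0.5,-0.83,0],"angular":[0,0,0.4]},{"dp":[0.5,-0.83,0],"angular":[0,0,0.4]},{"dp":[0.5,-0.83,0],"angular":[0,0,0.4]},{"dp":[0.5,-0.83,0],"angular":[0,0,0.4]},{"dp":[0.5,-0.83,0],"angular":[0,0,0.4]},{"dp":[0.5,-0.83,0],"angular":[0,0,0.4]},{"dp":[0.5,-0.83,0],"angular":[0,0,0.4]},{"dp":[0.5,-0.83,0],"angular":[0,0,0.4]},{"dp":[0.5,-0.83,0],"angular":[0,0,0.4]},{"dp":[0.5,-0.83,0],"angular":[0,0,0.4]},{"dp":[0.5,-0.83,0],"angular":[0,0,0.4]},{"dp":[0.5,-0.83,0],"angular":[0,0,0.5]},{"dp":[0.5,-0.83,0],"angular":[0,0,0.5]}]' 1 40; python3 - <<'E'
from station import sense, vision
import cv2, numpy as np
st=sense(); s=vision.snapshot("wrist"); cv2.imwrite("pics/w1.png",s["image"]); np.savez("pics/w1.npz",**s,p=st["tcp_pos"],r=st["tool_rot"])
print(st["tcp_pos"],st["tool_rot"],st["force"],np.round(s["mount"],3).tolist(),s["mtx"].tolist())
E
```

```text
t: 2.1
tcp_pos: [0.4811, 0.0991, 0.248]
tool_rot: [0.075, 0.997, 0.0, -0.0]
force: [-0.4, 0.2, -0.5]
finger_gap: -0.002
gripper_force: 0.0
[0.48114225 0.09910945 0.24800171] [ 7.51762013e-02  9.97170175e-01  1.00407035e-05 -4.26036294e-04] [-0.35461715  0.18744089 -0.54839364] [[0.001, -0.948, -0.317, 0.082], [1.0, 0.001, 0.001, 0.0], [-0.0, -0.317, 0.948, -0.126], [0.0, 0.0, 0.0, 1.0]] [[330.24907171687147, 0.0, 320.1246199754014], [0.0, 330.24907171687147, 199.0454644680659], [0.0, 0.0, 1.0]]
```

View pics/w1.png

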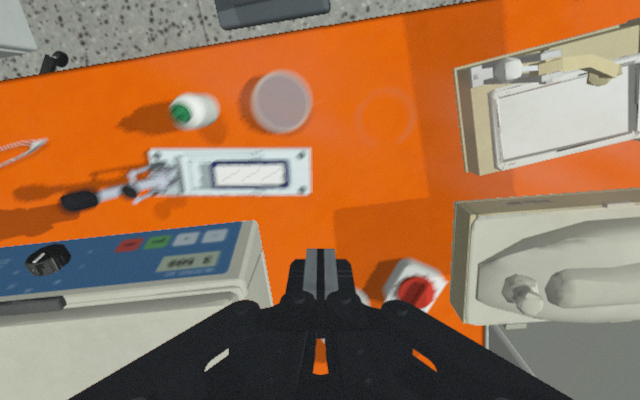

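The wrist view shows the plate from (147,150) to (312,195), the tray at (212..290, 161..188) and the grip at (80,200). The dish at (281,102) is clear of the plate. I refine the measurement with rays from this nearer view.

```bash
python3 - <<'E'
import numpy as np,cv2
from scipy.spatial.transform import Rotation as R
from h import *
s=dict(np.load("pics/w1.npz")); T=np.eye(4);T[:3,:3]=R.from_quat(s["r"]).as_matrix();T[:3,3]=s["p"]
s["pose"]=T@s["mount"]; W=pts(s); hsv=cv2.cvtColor(s["image"],cv2.COLOR_BGR2HSV)
orange=(hsv[...,1]>150)&(hsv[...,0]<16); z=W[...,2]
box=np.zeros(z.shape,bool); box[140:205,140:325]=1
m=(box&~orange&(hsv[...,2]>90)&(z<.03)&(z>.003)).astype(np.uint8)
k,l,st,c=cv2.connectedComponentsWithStats(m); i=1+np.argmax(st[1:,4]); P=W[l==i]
r=cv2.minAreaRect((P[:,:2]*1000).astype(np.float32)); print("plate",np.round(r[0],1),np.round(r[1],1),r[2])
ang=r[2] if r[1][0]>r[1][1] else r[2]+90
ang=ang-180 if ang>135 else ang
Y=np.array([np.cos(np.radians(ang)),np.sin(np.radians(ang))]);X=np.array([Y[1],-Y[0]])
O=np.array(r[0])/1000+.005*Y; print("ang",ang,"O",O)
f=lambda p:np.round(np.array([(p[:2]-O)@X,(p[:2]-O)@Y])*1000,1)
pur=box&(hsv[...,0]>105)&(hsv[...,0]<165)&(hsv[...,1]>60)&(hsv[...,2]<140); pur[:,:205]=0
v,u=np.nonzero(pur); print("purple",u.min(),u.max(),v.min(),v.max())
Q=np.array([ray(s,x,y,.022) for x,y in zip(u,v)]); F=np.array([f(q) for q in Q]); print("tray frame pctl x",np.percentile(F[:,0],[1,99]),"y",np.percentile(F[:,1],[1,99]))
rr=cv2.minAreaRect(F.astype(np.float32));print(rr)
dk=(hsv[...,2]<50)&(z>.08);dk[:180]=0;dk[212:]=0;dk[:,120:]=0;print("grip",f(np.nanmedian(W[dk],0)),np.nanmedian(W[dk],0),dk.sum())
# finger tip
t=(z>.2)&(z<.26);
E
```

```text
plate [472.3   0.9] [179.5  54.1] 81.40435028076172
ang 81.40435028076172 O [0.47304726 0.00581763]
purple 211 287 161 187
tray frame pctl x [-14.1    14.816] y [-24.668  57.604]
((0.5499973297119141, 16.399991989135742), (29.29999542236328, 82.59998321533203), 0.0)
grip [  -0.5 -105.3] [ 0.45684224 -0.09823221  0.11495183] 489
```

```bash
python3 -m crank '[{"dp":[0.2,-0.03,-0.9],"angular":[0,0,0]},{"dp":[0,0,-0.9],"angular":[0,0,0]},{"dp":[0,0,-0.9],"angular":[0,0,0]},{"dp":[0,0,-0.9],"angular":[0,0,0]},{"dp":[0,0,-0.9],"angular":[0,0,0]},{"dp":[0,0,-0.9],"angular":[0,0,0]},{"dp":[0,0,-0.8],"angular":[0,0,0]},{"dp":[0,0,-0.5],"angular":[0,0,0]},{"dp":[0,0,-0.4],"angular":[0,0,0]},{"dp":[0,0,0],"angular":[0,0,0]},{"dp":[0,0,0],"angular":[0,0,0]}]'; python3 - <<'E'
from station import sense, vision
import cv2, numpy as np
from h import *
s=vision.snapshot("side"); np.savez("pics/side1.npz",**s)
cv2.imwrite("pics/side1.png",cv2.resize(s["image"][170:300,290:420],None,fx=4.5,fy=4.5,interpolation=cv2.INTER_CUBIC))
print(sense()["force"])
E
```

```text
t: 3.25
tcp_pos: [0.4871, 0.0994, 0.0354]
tool_rot: [0.075, 0.997, -0.0, 0.0]
force: [0.2, 0.2, 0.6]
finger_gap: -0.001
gripper_force: 0.0
[0.30663883 0.67423601 0.38580044]
```

View pics/side1.png

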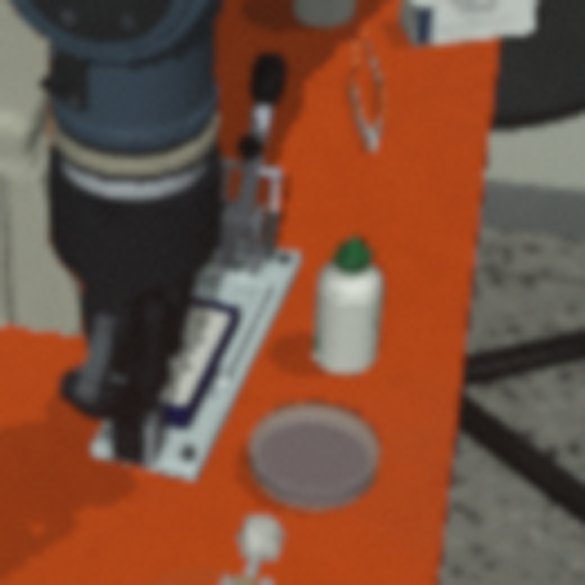

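The finger is down on the channel's axis just beyond the tray end (tray's corner visible at (180,415) in the crop). I lower it 6 mm and begin pushing.

```bash
python3 -m crank '[{"dp":[0,0,-0.1],"angular":[0,0,0]},{"dp":[0,0,-0.1],"angular":[0,0,0]},{"dp":[0,0,0],"angular":[0,0,0]},{"dp":[-0.03,-0.2,0],"angular":[0,0,0]},{"dp":[-0.03,-0.2,0],"angular":[0,0,0]},{"dp":[-0.03,-0.2,0],"angular":[0,0,0]},{"dp":[-0.03,-0.2,0],"angular":[0,0,0]},{"dp":[-0.03,-0.2,0],"angular":[0,0,0]},{"dp":[0,0,0],"angular":[0,0,0]}]'; python3 -m crank '[{"dp":[-0.015,-0.1,0],"angular":[0,0,0]},{"dp":[-0.015,-0.1,0],"angular":[0,0,0]},{"dp":[-0.015,-0.1,0],"angular":[0,0,0]}]'
```

```text
t: 4.2
tcp_pos: [0.4824, 0.0684, 0.0293]
tool_rot: [0.076, 0.997, -0.0, -0.0]
force: [0.9, 0.3, 0.0]
finger_gap: 0.001
gripper_force: 0.0
t: 4.5
tcp_pos: [0.4811, 0.0602, 0.0293]
tool_rot: [0.075, 0.997, 0.0, -0.0]
force: [0.0, 1.0, -0.8]
finger_gap: 0.004
gripper_force: 0.2
```

```bash
python3 -m crank '[{"dp":[-0.01,-0.07,0],"angular":[0,0,0]},{"dp":[-0.01,-0.07,0],"angular":[0,0,0]},{"dp":[0,0,0],"angular":[0,0,0]}]'; python3 -m crank '[{"dp":[-0.01,-0.07,0],"angular":[0,0,0]},{"dp":[0,0,0],"angular":[0,0,0]}]';python3 -m crank '[{"dp":[-0.01,-0.07,0],"angular":[0,0,0]},{"dp":[0,0,0],"angular":[0,0,0]}]'
```

```text
t: 4.8
tcp_pos: [0.4805, 0.0559, 0.0293]
tool_rot: [0.075, 0.997, -0.0, -0.0]
force: [-0.3, 1.0, -0.2]
finger_gap: -0.002
gripper_force: 0.0
t: 5.0
tcp_pos: [0.4802, 0.0539, 0.0293]
tool_rot: [0.075, 0.997, -0.0, -0.0]
force: [1.3, 0.2, -0.2]
finger_gap: -0.003
gripper_force: 0.0
t: 5.2
tcp_pos: [0.4797, 0.052, 0.0293]
tool_rot: [0.076, 0.997, 0.0, -0.0]
force: [-0.5, 1.8, 0.8]
finger_gap: 0.003
gripper_force: 0.9
```

```bash
for i in 1 2 3; do python3 -m crank '[{"dp":[-0.01,-0.07,0],"angular":[0,0,0]},{"dp":[0,0,0],"angular":[0,0,0]}]' | egrep 'tcp|^force|grip'; done; python3 - <<'E'
from station import sense, vision
import cv2, numpy as np
s=vision.snapshot("side"); np.savez("pics/side2.npz",**s)
w=vision.snapshot("wrist"); st=sense()
np.savez("pics/w2.npz",**w,p=st["tcp_pos"],r=st["tool_rot"])
a=cv2.resize(s["image"][200:290,300:390],(400,400),interpolation=cv2.INTER_CUBIC); b=cv2.resize(w["image"],(400,250))
cv2.imwrite("pics/c2.png",np.hstack([a,np.vstack([b,np.zeros((150,400,3),np.uint8)])]))
E
```

```text
tcp_pos: [0.4796, 0.0514, 0.0294]
force: [1.4, 11.4, 0.8]
gripper_force: 5.5
tcp_pos: [0.4796, 0.051, 0.0296]
force: [3.0, 20.9, 2.3]
gripper_force: 10.2
tcp_pos: [0.4795, 0.0505, 0.0297]
force: [4.8, 31.6, 2.4]
gripper_force: 15.1
```

View pics/c2.png

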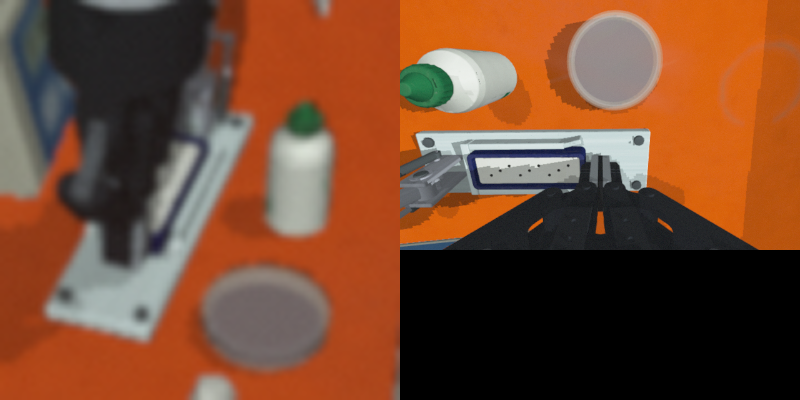

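The tray is home: the force rose stiffly to 31 N at the expected position, and the wrist view shows the tray seated, its free end at the finger. I back off, rise, and travel to the far side of the lever.

```bash
python3 -m crank '[{"dp":[0.045,0.3,0],"angular":[0,0,0]},{"dp":[0.045,0.3,0],"angular":[0,0,0]},{"dp":[0,0,0.95],"angular":[0,0,0]},{"dp":[0,0,0.95],"angular":[0,0,0]},{"dp":[0,0,0.95],"angular":[0,0,0]},{"dp":[0,0,0.95],"angular":[0,0,0]},{"dp":[0,0,0.95],"angular":[0,0,0]},{"dp":[0,0,0.95],"angular":[0,0,0]},{"dp":[-0.13,-0.88,0],"angular":[0,0,0]},{"dp":[-0.13,-0.88,0],"angular":[0,0,0]},{"dp":[-0.13,-0.88,0],"angular":[0,0,0]},{"dp":[-0.13,-0.88,0],"angular":[0,0,0]},{"dp":[-0.13,-0.88,0],"angular":[0,0,0]},{"dp":[-0.13,-0.88,0],"angular":[0,0,0]},{"dp":[-0.13,-0.88,0],"angular":[0,0,0]},{"dp":[-0.13,-0.88,0],"angular":[0,0,0]},{"dp":[0,0,0],"angular":[0,0,0]}]'; python3 - <<'E'
from station import sense, vision
import cv2, numpy as np
s=vision.snapshot("side"); w=vision.snapshot("wrist"); st=sense()
np.savez("pics/w3.npz",**w,p=st["tcp_pos"],r=st["tool_rot"])
a=cv2.resize(s["image"][150:290,280:400],(400,466),interpolation=cv2.INTER_CUBIC); b=cv2.resize(w["image"],(400,250))
cv2.imwrite("pics/c3.png",np.hstack([a,np.vstack([b,np.zeros((216,400,3),np.uint8)])]))
E
```

```text
t: 7.6
tcp_pos: [0.4506, -0.1509, 0.2004]
tool_rot: [0.077, 0.997, -0.001, 0.001]
force: [0.3, 0.3, 0.3]
finger_gap: 0.001
gripper_force: 0.0
```

View pics/c3.png

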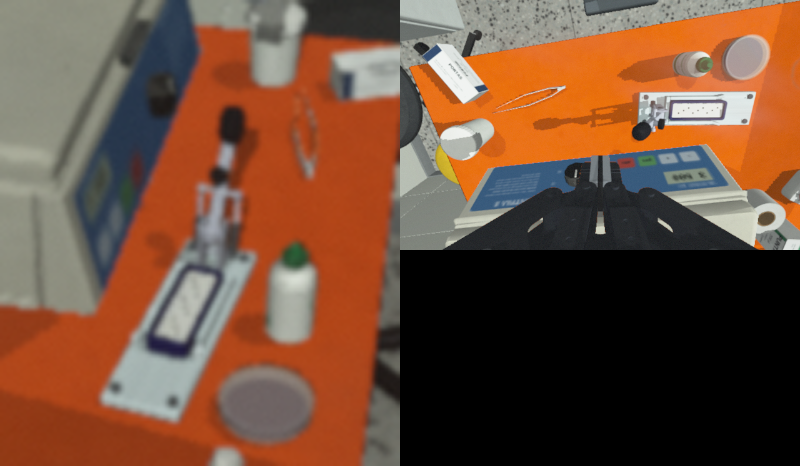

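The tray sits home in the channel, the lever is still open, and nothing else has moved. I lower the finger behind the grip and push.

```bash
python3 -m crank '[{"dp":[0,0,-0.9],"angular":[0,0,0]},{"dp":[0,0,-0.9],"angular":[0,0,0]},{"dp":[0,0,-0.9],"angular":[0,0,0]},{"dp":[0,0,0],"angular":[0,0,0]},{"dp":[0.03,0.2,0],"angular":[0,0,0]},{"dp":[0.03,0.2,0],"angular":[0,0,0]},{"dp":[0.03,0.2,0],"angular":[0,0,0]},{"dp":[0.03,0.2,0],"angular":[0,0,0]},{"dp":[0.03,0.2,0],"angular":[0,0,0]},{"dp":[0.03,0.2,0],"angular":[0,0,0]}]'; python3 -m crank '[{"dp":[0.03,0.2,0],"angular":[0,0,0]},{"dp":[0.03,0.2,0],"angular":[0,0,0]},{"dp":[0.03,0.2,0],"angular":[0,0,0]}]';python3 -m crank '[{"dp":[0.03,0.2,0],"angular":[0,0,0]},{"dp":[0.03,0.2,0],"angular":[0,0,0]},{"dp":[0.03,0.2,0],"angular":[0,0,0]}]'
```

```text
t: 8.7
tcp_pos: [0.4581, -0.1167, 0.1236]
tool_rot: [0.072, 0.997, -0.006, 0.004]
force: [-8.9, -15.4, 26.0]
finger_gap: -0.001
gripper_force: 12.4
t: 9.0
tcp_pos: [0.4599, -0.094, 0.1204]
tool_rot: [0.075, 0.997, -0.001, 0.002]
force: [0.6, -3.1, 1.3]
finger_gap: 0.0
gripper_force: 1.4
t: 9.3
tcp_pos: [0.461, -0.0746, 0.119]
tool_rot: [0.075, 0.997, 0.0, -0.0]
force: [1.1, -0.7, 0.0]
finger_gap: 0.002
gripper_force: 0.6
```

A 26 N upward push appeared briefly and is gone, so I look before going on.

```bash
python3 - <<'E'
from station import sense, vision
import cv2, numpy as np
s=vision.snapshot("side"); w=vision.snapshot("wrist"); c=vision.snapshot("scene")
a=cv2.resize(s["image"][150:290,280:400],(400,466),interpolation=cv2.INTER_CUBIC); b=cv2.resize(w["image"],(400,250)); d=cv2.resize(c["image"][160:260,220:340],(400,333),interpolation=cv2.INTER_CUBIC)
im=np.zeros((583,800,3),np.uint8); im[:466,:400]=a; im[:250,400:]=b; im[250:583,400:]=d
cv2.imwrite("pics/c4.png",im); print(sense()["force"])
E
```

```text
[-0.13331938 -0.40355897  0.30799856]
```

View pics/c4.png

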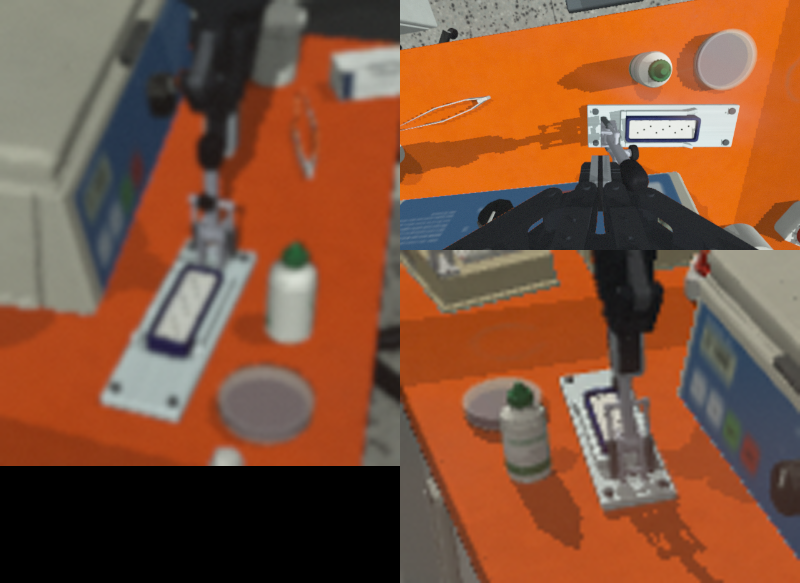

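The grip now stands about upright in front of the finger, with the tray still home. I keep pushing past the dead point.

```bash
python3 -m crank '[{"dp":[0.03,0.2,0],"angular":[0,0,0]},{"dp":[0.03,0.2,0],"angular":[0,0,0]},{"dp":[0.03,0.2,0],"angular":[0,0,0]}]';python3 -m crank '[{"dp":[0.03,0.2,0],"angular":[0,0,0]},{"dp":[0.03,0.2,0],"angular":[0,0,0]},{"dp":[0,0,0],"angular":[0,0,0]},{"dp":[0,0,0],"angular":[0,0,0]},{"dp":[0,0,0],"angular":[0,0,0]}]'; python3 - <<'E'
from station import sense, vision
import cv2, numpy as np
s=vision.snapshot("side"); w=vision.snapshot("wrist"); c=vision.snapshot("scene")
a=cv2.resize(s["image"][150:290,280:400],(400,466),interpolation=cv2.INTER_CUBIC); b=cv2.resize(w["image"],(400,250)); d=cv2.resize(c["image"][160:260,220:340],(400,333),interpolation=cv2.INTER_CUBIC)
im=np.zeros((583,800,3),np.uint8); im[:466,:400]=a; im[:250,400:]=b; im[250:583,400:]=d
cv2.imwrite("pics/c5.png",im)
E
```

```text
t: 9.75
tcp_pos: [0.4638, -0.0569, 0.1191]
tool_rot: [0.075, 0.997, 0.0, -0.0]
force: [-0.3, -0.4, -0.7]
finger_gap: 0.001
gripper_force: 0.0
t: 10.25
tcp_pos: [0.4659, -0.0457, 0.1193]
tool_rot: [0.075, 0.997, -0.0, 0.0]
force: [0.4, 0.0, -0.3]
finger_gap: -0.0
gripper_force: 0.0
```

View pics/c5.png

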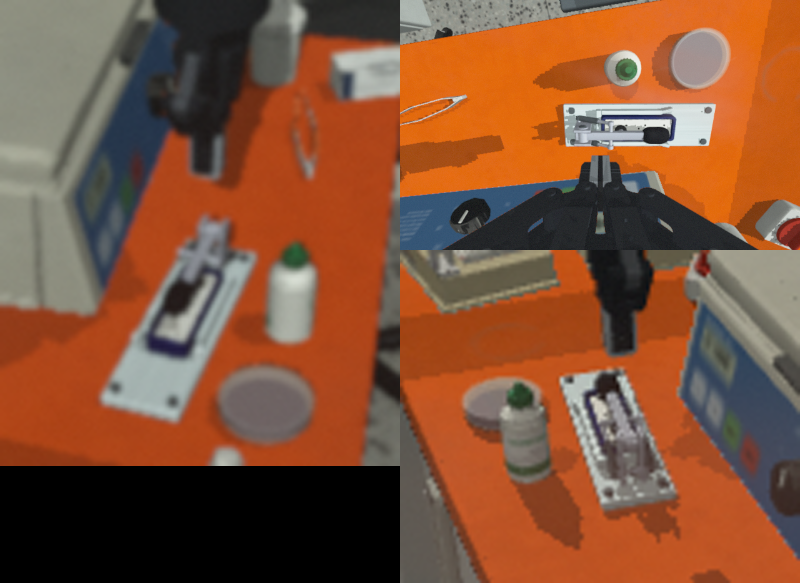

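The lever has snapped down onto the tray. I lift the tool clear and check the grip height and tray position numerically.

```bash
python3 -m crank '[{"dp":[0,0,0.9],"angular":[0,0,0]},{"dp":[0,0,0.9],"angular":[0,0,0]},{"dp":[0,0,0.9],"angular":[0,0,0]},{"dp":[0,0,0],"angular":[0,0,0]},{"dp":[0,0,0],"angular":[0,0,0]},{"dp":[0,0,0],"angular":[0,0,0]}]'; python3 - <<'E'
from station import sense, vision
import cv2, numpy as np
from scipy.spatial.transform import Rotation as R
from h import *
O=np.array([.473,.0058]);Y=np.array([.1495,.9888]);X=np.array([.9888,-.1495])
st=sense(); w=vision.snapshot("wrist"); T=np.eye(4);T[:3,:3]=R.from_quat(st["tool_rot"]).as_matrix();T[:3,3]=st["tcp_pos"]; w["pose"]=T@w["mount"]
for n,s in (("wrist",w),("side",vision.snapshot("side"))):
    W=pts(s); h=cv2.cvtColor(s["image"],cv2.COLOR_BGR2HSV); fx=(W[...,:2]-O)@X; fy=(W[...,:2]-O)@Y; z=W[...,2]
    g=(h[...,2]<50)&(abs(fx)<.02)&(fy>-.03)&(fy<.04)&(z>.03)&(z<.08)
    print(n,"grip",g.sum(),"y",np.round(np.percentile(fy[g],[3,50,97])*1000),"z",np.round(np.percentile(z[g],[5,50,95])*1000))
    p=(h[...,0]>105)&(h[...,0]<165)&(h[...,1]>60)&(h[...,2]<140)&(abs(fx)<.03)&(fy>-.06)&(fy<.09)&(z<.03)
    v,u=np.nonzero(p); F=np.array([ray(s,x,y,.022)[:2] for x,y in zip(u,v)])-O
    print("  tray x",np.round(np.percentile(F@X,[1,99])*1000,1),"y",np.round(np.percentile(F@Y,[1,99])*1000,1))
E
```

```text
t: 11.0
tcp_pos: [0.465, -0.0454, 0.1994]
tool_rot: [0.075, 0.997, 0.0, -0.001]
force: [0.7, 0.2, 0.1]
finger_gap: 0.003
gripper_force: 0.0
wrist grip 361 y [-5.  4. 16.] z [40. 46. 48.]
  tray x [-18.   13.3] y [-49.5  33.2]
side grip 54 y [-2. 15. 21.] z [37. 44. 48.]
  tray x [-17.7  10.3] y [30.7 44.5]
```

The grip's top is about 47 mm high, so its middle is near 38 mm: the lever is horizontal at about 2.09 rad. The tray spans y = -50 to about +34 mm, so it is home, and the tool is clear.

```bash
python3 -c "
from station import order
print(order.sign_off())"
```

```text
the job is handed in; nothing more can be done
None
```

The tray is home against the end stop, the clamp lever is snapped down and locked on it (about 2.09 rad, judged from the camera), and the job is handed in; the foot's pressing force couldn't be measured, and there was one brief 26 N upward force on the finger as it first met the handle.

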